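# Raise the date coder's print head by one turn of its hand wheel

## Task

The bottling run needs the date coder's print head one turn higher: push the hand wheel on top of the coder's column round by its upright handle, clockwise seen from above, through exactly one full turn, so that the handle is back where it started. Just push the handle with the fingertips, without squeezing or forcing it, do not run well past the mark or turn the wheel backwards, and then take the hand away. Leave the bottles and the other things on the bench where they stand.

Things in the scene. Friction and masses are not known exactly. Their poses are not given: they have to be found in the camera images.
- wheel_hub (a point): centre of the aluminium hand wheel, on its upright turning axis, 233 mm above the table, level with the top of the wheel's rim. The wheel lies flat on top of the coder's round column (column 40 mm thick): outer diameter 120 mm, round rim 14 mm thick, three spokes, hub no higher than 2 mm above the rim top. Nothing else on the wheel stands up but the handle. The axis stays put
- handle: the wheel's black plastic handle, standing upright on the rim at the outer end of one spoke; it goes round with the wheel. Origin at its foot, on its centre line, level with the top of the rim and 53 mm from the wheel's axis; z up. 65 mm tall, barrel-shaped, 18 mm thick at the foot, 23 mm at 45 mm height, round, loose enough to spin on its own pin as it is pushed. Pushing it takes about 5 N along the rim; the wheel has no spring and stops where it is left
- wheel (a joint): angle of the hand wheel in rad: 0 at the start, growing clockwise as seen from above; one full turn is 6.283. No stop within three turns either way
- print_head (a joint): height of the print head in m above its starting place: the wheel's screw raises it 4 mm for one clockwise turn
- coder_stand: the date coder's stand, fixed: aluminium foot plate 280 x 290 x 12 mm, round column under the wheel, track with guide rails for bottles. Origin on the table under the column's axis, x along the bottle track, z up; the foot plate covers x -140 to 140, y -240 to 50 mm. The grey print head reaches from the column towards -y, to 134 mm from the axis, below 150 mm
- bottle_1: amber bottle with a green crown, 61 mm thick, 235 mm tall, standing in the coder's track before the print head, 172 mm from the column's axis; its top is 251 mm above the table. Bystander. Origin under its centre
- bottle_2: same kind of bottle, waiting in the track beside bottle_1. Bystander
- bottle_3: same kind of bottle, standing on the table. Bystander
- bottle_4: same kind of bottle, standing on the table. Bystander
- jar: white plastic jar, 72 mm thick, 85 mm tall, on the table. Bystander. Origin under its centre
- bowl: steel bowl with a handful of green crowns in it, 120 mm across, 45 mm tall, on the table. Bystander. Origin under its centre
- spanner: steel spanner, 160 mm long, lying on the table along its x axis. Bystander
- ink_carton: small cardboard box, 75 x 32 x 62 mm, standing on the table. Bystander. Origin under its centre

How it is judged (in metres and radians):
On the way, in this order (a step that is already met when the one before it is completed fails the run):
1. the fingers push the handle through the first half of the turn (contact force between the fingers and handle above 0.5 N and value of joint wheel between 0.6 and 3 rad), for 0.1 s.
2. the fingers push the handle through the second half of the turn (contact force between the fingers and handle above 0.5 N and value of joint wheel between 3.4 and 6 rad), for 0.1 s.
At the end, for the whole second after the job is handed in: The wheel rests one full clockwise turn from its start, within 0.21 rad (12 degrees, 11 mm at the handle), the print head is 4 mm higher (within 0.3 mm), and each bystander is within 20 mm of its place (value of joint wheel between 6.073 and 6.493 rad and velocity of joint wheel between -0.03 and 0.03 rad/s and value of joint print_head between 0.0037 and 0.0043 m and distance of each of bottle_1, bottle_2, bottle_3, bottle_4, jar, bowl, spanner, ink_carton from where it was at the start of the episode below 0.02 m); the robot touches nothing.
It fails at once if the wheel is turned well past one turn (over 0.5 rad) (value of joint wheel above 6.783 rad).
It fails at once if the wheel is turned backwards (over 0.35 rad) (value of joint wheel below -0.35 rad).
It fails at once if the handle is squeezed or forced (over 18 N) (contact force between the fingers and handle above 18 N).
It fails at once if a bystander is moved over 20 mm or lifted (distance of any of bottle_1, bottle_2, bottle_3, bottle_4, jar, bowl, spanner, ink_carton from where it was at the start of the episode above 0.02 m).
It fails at once if a bottle is tipped (angle between any of bottle_1, bottle_2, bottle_3, bottle_4's own z axis and vertical above 0.3 rad).
It also fails if it takes over 64 s, if anything falls off the work surface, if the arm or the gripper's body presses on something with over 40 N, if the wrist force passes 120 N, or if a joint passes its speed limit or range.

## Robot

A 6-joint arm with a two-finger parallel gripper is mounted at the origin on the work surface. World frame = base frame: x ahead of the robot, y to its left, z up, the work surface at z = 0. Lengths are in mm, angles in degrees, forces in N, time in s.
With the tool pointing down it reaches from about 350 to 925 mm from the base axis. Payload 6.4 kg.
Tool frame: the origin (TCP) lies between the finger pads; the fingertips stand ctrl.tip_extent ahead of it and the grasp point (between the pads) lies 2 mm behind it (ctrl.tip_extent is the distance from the TCP to the fingertips, in mm); z points along the fingers, y is the line along which they close (so a half turn about z gives the same grasp; the last joint's range is limited). The gripper opens to 85 mm and grips with 20 to 120 N. Pads are 22 mm wide; open, the fingers measure 114 mm over their backs; the gripper's body (76 mm by 85 mm) begins 54 mm behind the grasp point. The pads swing forward as they close: fully open they stand 13 mm farther back than shut.
Start: joints at [-73.402, 14.043, 89.255, -0, 76.702, -9.975], TCP at [290.784, -581.342, 248.29] pointing down, gripper open.
Joint ranges: [-179.41, 179.41], [-58.25, 129.5], [7.25, 145.43], [-54.29, 234.29], [11.92, 165.04], [-157.13, 157.13]. Speed limits (degrees/s): [147.25, 147.25, 180, 180, 180, 180].

## Interface

Orientations are given as a 3x3 rotation matrix whose columns are the frame's x, y, z axes.
In Python, from workcell import ctrl gives the robot as it stands. The module is installed in compiled form; this text tells all that it offers. Calls block until the motion is done:
- ctrl.goto(position, orientation): joint-space move of the TCP to a pose.
- ctrl.movel(position, rot=None, feed=150): straight line of the TCP; rot=None keeps the orientation; feed is the mean speed in mm/s.
- ctrl.set_joints(angles): joint-space move.
- ctrl.command_gripper(opening, force=None): opening from 0.0 (shut) to 1.0 (fully open); force is the grip in N (None keeps the last); returns when the fingers have stopped.
- ctrl.wait(seconds).
- ctrl.inverse_kinematics(position, orientation): joint angles nearest the present ones, or None.
- ctrl.get_obs(): the state.
- ctrl.snapshot(name): name is "scene" or "top" or "wrist"; returns the picture (420x560x3 uint8, red, green, blue); there is no depth.
- ctrl.get_calibration(name): a dict with "fx", "fy", "cx", "cy" (pixels), "world_from_camera" (4x4, takes a point from camera to world coordinates). Camera axes: x right, y down, z forward; pixel columns grow to the right and rows downward; lengths in mm; the calibration is good to about 2 mm. A picture is of the moment at which its call begins: read the wrist's pose just before it. get_calibration takes no time and is no camera call; for the wrist camera it gives the pose at the moment of the call.
A pose or a line that the arm cannot do raises ctrl.PlanningError and nothing moves.
- ctrl.job_done(): hands the job in; it is judged then, once.
The state is a dict: "clock": time; "qpos": joint angles; "qvel": joint speeds; "joint_torque": joint torques, N m; "ee_pos": TCP position; "eef_rot": TCP orientation; "contact_force": force on the tool from outside, world axes, zero at the start; "moment": the same for the moment, N m; "gripper_width": opening from 0.0 (shut) to 1.0 (fully open); "gripper_force": force on a finger pad.
Only numpy, scipy, OpenCV 4.12 (cv2) and the standard library are available. Lean on these libraries where they do the work, as an engineer would, in place of code of your own. Each camera call takes 0.05 s, during which the arm holds its last target. There are 200 camera calls.

## Working session

There is one attempt and no reset: what is moved stays moved. The work goes in short steps, each a Python script; the robot and the scene stay as the last script left them, time stands still between calls to the robot, and variables do not carry over. Pictures are saved under pics/ and viewed, at most 10 in all, crops included, and the job is handed in when it is done.

```bash
mkdir -p pics; python3 - <<'E'
from workcell import ctrl
import cv2,numpy as np
np.set_printoptions(precision=4,suppress=True)
for n in ["scene","top"]:
    im=ctrl.snapshot(n); cv2.imwrite(f"pics/{n}0.png",im[:,:,::-1]); print(n,ctrl.get_calibration(n))
print(ctrl.tip_extent,ctrl.get_obs())
E
```

```text
scene {'fx': 495.70583357634877, 'fy': 495.70583357634877, 'cx': 282.6085781652064, 'cy': 211.3317033206638, 'world_from_camera': array([[   0.8395,    0.2847,   -0.4628, 1210.2019],
       [   0.5433,   -0.4388,    0.7157, -938.5925],
       [   0.0007,   -0.8523,   -0.523 ,  888.6588],
       [   0.    ,    0.    ,    0.    ,    1.    ]])}
top {'fx': 391.6086283119243, 'fy': 391.6086283119243, 'cx': 283.21826761865555, 'cy': 209.43138244799346, 'world_from_camera': array([[  -0.0018,   -0.9976,    0.0696,  482.7276],
       [  -0.9999,    0.0008,   -0.0136,   24.3873],
       [   0.0135,   -0.0696,   -0.9975, 1080.5211],
       [   0.    ,    0.    ,    0.    ,    1.    ]])}
17.0 {'clock': 0.1, 'qpos': array([-73.4013,  14.0799,  89.3187,   0.0006,  76.704 ,  -9.9745]), 'qvel': array([-0.0349, -0.0728, -0.0847,  0.003 ,  0.069 , -0.0084]), 'joint_torque': array([ -0.0018, -43.067 , -32.7129,  -0.0003,   0.0029,  -0.    ]), 'ee_pos': array([ 290.6454, -580.8571,  247.2849]), 'eef_rot': array([[ 0.8944,  0.4473, -0.0005],
       [ 0.4473, -0.8944,  0.0017],
       [ 0.0003, -0.0018, -1.    ]]), 'contact_force': array([-0.4065,  0.5139,  0.3601]), 'moment': array([-0.0118,  0.0228, -0.0355]), 'gripper_force': 0.0, 'gripper_width': 0.9973281904730117}
```

View pics/scene0.png

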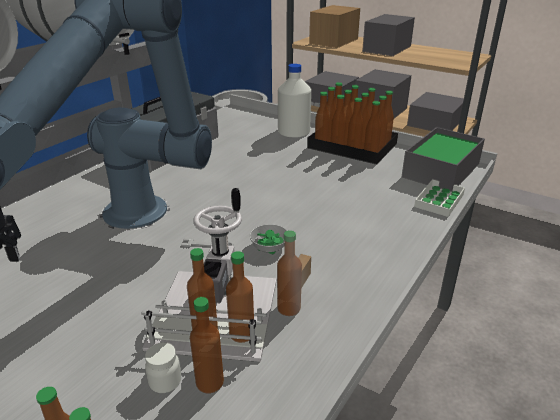

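View pics/top0.png

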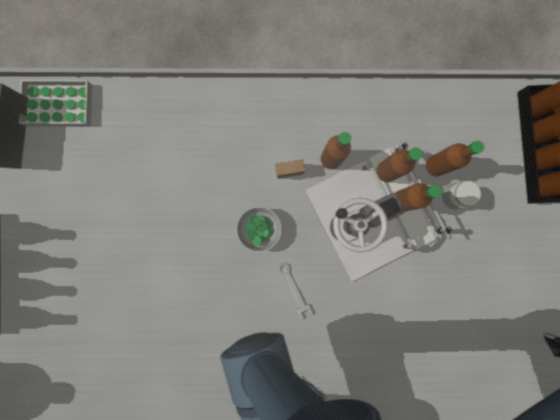

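The scene view shows the wheel at about (218,219) with its black handle at (236,199). In the top view the wheel centre is near (361,224) and the handle near (342,213). Bottles stand to the right and above, with crowns at (435,191), (416,155), (344,138) and (477,148).

```bash
cat > h.py <<'E'
import cv2,numpy as np
from workcell import ctrl
np.set_printoptions(precision=2,suppress=True)
def ray(cal,u,v):
    T=np.array(cal["world_from_camera"]); d=T[:3,:3]@np.array([(u-cal["cx"])/cal["fx"],(v-cal["cy"])/cal["fy"],1]); return T[:3,3],d/np.linalg.norm(d)
def onz(cal,u,v,z):
    o,d=ray(cal,u,v); return o+d*(z-o[2])/d[2]
def cross(a,b):
    (o1,d1),(o2,d2)=a,b; s=np.linalg.lstsq(np.c_[d1,-d2],o2-o1,rcond=None)[0]
    p,q=o1+d1*s[0],o2+d2*s[1]; return (p+q)/2,np.linalg.norm(p-q)
def dark(im,box,th=45):
    x0,y0,x1,y1=box; m=(im[y0:y1,x0:x1].max(2)<th).astype(np.uint8)
    n,l,s,c=cv2.connectedComponentsWithStats(m); 
    return sorted([(int(s[i,4]),c[i]+[x0,y0],s[i,:4]+[x0,y0,0,0]) for i in range(1,n)],key=lambda t:-t[0])[:3]
E
python3 - <<'E'
from h import *
t=cv2.imread("pics/top0.png"); s=cv2.imread("pics/scene0.png")
ct,cs=ctrl.get_calibration("top"),ctrl.get_calibration("scene")
g=cv2.cvtColor(t,6)[180:270,310:410]; G=cv2.resize(g,None,fx=6,fy=6,interpolation=cv2.INTER_CUBIC)
c=cv2.HoughCircles(G,cv2.HOUGH_GRADIENT,1,60,param1=120,param2=20,minRadius=110,maxRadius=180)
for u,v,r in c[0][:5]:
    u,v,r=(u+.5)/6-.5+310,(v+.5)/6-.5+180,r/6; print("circle",u,v,r,onz(ct,u,v,226),"rad mm",r/391.6*852)
dt=dark(t,(325,195,360,228)); ds=dark(s,(225,180,248,216)); print(dt,ds,sep="\n")
print(cross(ray(ct,*dt[0][1]),ray(cs,*ds[0][1])))
a=cv2.resize(t[180:270,310:410],None,fx=5,fy=5,interpolation=cv2.INTER_CUBIC); b=cv2.resize(s[180:260,180:260],(450,450),interpolation=cv2.INTER_CUBIC)
cv2.imwrite("pics/z.png",cv2.resize(np.hstack([cv2.resize(a,(500,450)),b]),(800,379)))
E
```

```text
Traceback (most recent call last):
TypeError: 'NoneType' object is not subscriptable
```

```bash
python3 - <<'E'
from h import *
t=cv2.imread("pics/top0.png"); s=cv2.imread("pics/scene0.png")
ct,cs=ctrl.get_calibration("top"),ctrl.get_calibration("scene")
g=cv2.cvtColor(t,6)[180:270,310:410]; G=cv2.GaussianBlur(cv2.resize(g,None,fx=4,fy=4,interpolation=cv2.INTER_CUBIC),(0,0),2)
for p in ((60,20),(30,15),(20,10)):
  c=cv2.HoughCircles(G,cv2.HOUGH_GRADIENT,1,4,param1=p[0],param2=p[1],minRadius=78,maxRadius=125)
  for u,v,r in ([] if c is None else c.reshape(-1,3)[:5]):
    u,v,r=(u+.5)/4-.5+310,(v+.5)/4-.5+180,r/4; print("circle",p,u,v,r,onz(ct,u,v,226),"rad mm",r/391.6*852)
dt=dark(t,(325,195,360,228)); ds=dark(s,(225,180,248,216)); print(dt,ds,sep="\n")
print(cross(ray(ct,*dt[0][1]),ray(cs,*ds[0][1])))
a=cv2.resize(t[180:270,310:410],None,fx=5,fy=5,interpolation=cv2.INTER_CUBIC); b=cv2.resize(s[180:260,180:260],(450,450),interpolation=cv2.INTER_CUBIC)
cv2.imwrite("pics/z.png",cv2.resize(np.hstack([cv2.resize(a,(500,450)),b]),(800,379)))
E
```

```text
circle (60, 20) 359.75 224.25 26.825 [ 509.7  -154.63  226.  ] rad mm 58.362873
circle (60, 20) 360.5 223.5 26.275 [ 511.34 -156.3   226.  ] rad mm 57.166237
circle (60, 20) 358.75 223.5 27.8 [ 511.35 -152.46  226.  ] rad mm 60.48416
circle (60, 20) 357.5 224.0 24.825 [ 510.26 -149.7   226.  ] rad mm 54.011494
circle (60, 20) 360.5 226.25 27.875 [ 505.33 -156.21  226.  ] rad mm 60.647343
circle (30, 15) 361.75 223.0 24.725 [ 512.43 -159.06  226.  ] rad mm 53.79392
circle (30, 15) 359.5 223.5 26.825 [ 511.34 -154.1   226.  ] rad mm 58.362873
circle (30, 15) 363.0 222.75 23.525 [ 512.98 -161.81  226.  ] rad mm 51.183094
circle (30, 15) 360.5 225.75 26.625 [ 506.42 -156.22  226.  ] rad mm 57.92773
circle (30, 15) 363.5 223.75 23.925 [ 510.79 -162.87  226.  ] rad mm 52.053368
circle (20, 10) 360.25 223.5 26.425 [ 511.34 -155.75  226.  ] rad mm 57.49259
circle (20, 10) 361.75 223.0 24.75 [ 512.43 -159.06  226.  ] rad mm 53.848316
circle (20, 10) 363.0 222.75 23.575 [ 512.98 -161.81  226.  ] rad mm 51.29188
circle (20, 10) 359.25 224.25 22.05 [ 509.7  -153.53  226.  ] rad mm 47.97395
circle (20, 10) 359.0 223.0 26.325 [ 512.44 -153.02  226.  ] rad mm 57.27503
[]
[(160, array([235.53, 199.29]), array([232, 188,   8,  23]))]Traceback (most recent call last):
  File "<stdin>", line 10, in <module>
IndexError: list index out of range
```

Hub is at about (510, -155). I'll move above the wheel and refine with the wrist camera, checking the yaw range as I go.

```bash
cat >> h.py <<'E'
def R(deg):  # tool down, tool x at world angle deg
    c,s=np.cos(np.radians(deg)),np.sin(np.radians(deg)); return np.array([[c,s,0],[s,-c,0],[0,0,-1.]])
E
python3 - <<'E'
from h import *
t=cv2.imread("pics/top0.png"); ct=ctrl.get_calibration("top")
for th in (60,75,90):
    for a,c,b in dark(t,(325,195,360,228),th)[:1]: print("handle top px",th,a,c,b,onz(ct,*c,285))
o=ctrl.get_obs(); ctrl.movel([o["ee_pos"][0],o["ee_pos"][1],470],feed=250)
ctrl.command_gripper(0.0,20)
print("tip",ctrl.tip_extent)
H=np.array([510.5,-155.5])
for psi in range(-180,180,30):
    j=ctrl.inverse_kinematics([*H,280],R(psi)); print(psi,None if j is None else np.array(j))
ctrl.goto([*(H-[60,0]),470],R(-90 if ctrl.inverse_kinematics([*H,280],R(-90)) is not None else 0))
cal=ctrl.get_calibration("wrist"); im=ctrl.snapshot("wrist"); cv2.imwrite("pics/w1.png",im[:,:,::-1])
np.save("w1cal.npy",cal,allow_pickle=True)
T=np.array(cal["world_from_camera"]); p=T[:3,:3].T@(np.array([*H,233])-T[:3,3]); print(T,p[:2]/p[2]*cal["fx"]+[cal["cx"],cal["cy"]],ctrl.get_obs()["clock"],ctrl.get_obs()["qpos"])
E
```

```text
handle top px 60 2 [340.5 216. ] [340 216   2   1] [ 524.7  -103.18  285.  ]
handle top px 75 71 [341.51 213.13] [337 209  10   9] [ 530.57 -105.31  285.  ]
handle top px 90 84 [341.25 213.07] [336 209  11   9] [ 530.68 -104.79  285.  ]
tip 17.0
-180 [ -29.12   -3.2   104.41   -0.     78.8  -119.12]
-150 [ -29.12   -3.2   104.41   -0.     78.8  -149.12]
-120 None
-90 [-29.12  -3.2  104.41  -0.    78.8  150.88]
-60 [-29.12  -3.2  104.41  -0.    78.8  120.88]
-30 [-29.12  -3.2  104.41  -0.    78.8   90.88]
0 [-29.12  -3.2  104.41  -0.    78.8   60.88]
30 [-29.12  -3.2  104.41  -0.    78.8   30.88]
60 [-29.12  -3.2  104.41  -0.    78.8    0.88]
90 [-29.12  -3.2  104.41  -0.    78.8  -29.12]
120 [-29.12  -3.2  104.41  -0.    78.8  -59.12]
150 [-29.12  -3.2  104.41  -0.    78.8  -89.12]
[[  -1.     -0.     -0.    450.91]
 [  -0.      0.96    0.28 -226.99]
 [   0.      0.28   -0.96  595.27]
 [   0.      0.      0.      1.  ]] [219.47 180.4 ] 4.2833 [-32.74 -15.01  95.55  -0.    99.46 147.28]
```

View pics/w1.png

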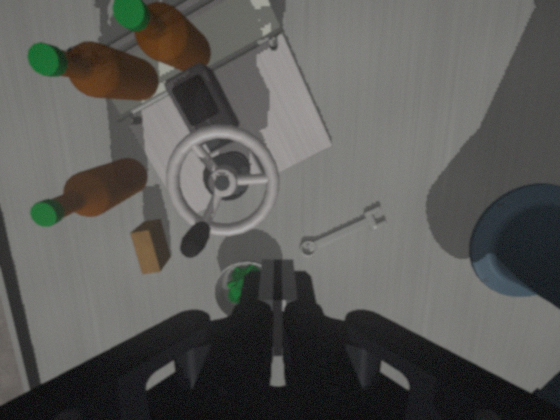

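The wrist view shows the wheel clearly: rim centre near (222,181) with radius about 57 px, and the handle leaning out to (196,238). Next I fit the rim and handle, then approach and feel for contact.

```bash
cat >> h.py <<'E'
def pose(H,phi,d):  # pusher centre behind handle at angle phi, distance d against the clockwise tangent
    p=np.radians(phi); r=np.array([np.cos(p),np.sin(p)]); t=np.array([np.sin(p),-np.cos(p)]); return H+53*r-d*t,t
E
python3 - <<'E'
from h import *
im=cv2.imread("pics/w1.png"); cal=np.load("w1cal.npy",allow_pickle=True).item()
g=cv2.GaussianBlur(cv2.cvtColor(im,6),(0,0),1.)
x0,y0=150,105; G=cv2.resize(g[y0:260,x0:300],None,fx=3,fy=3,interpolation=cv2.INTER_CUBIC)
c=cv2.HoughCircles(G,cv2.HOUGH_GRADIENT,1,6,param1=60,param2=20,minRadius=110,maxRadius=185).reshape(-1,3)[:4]
for u,v,r in c:
    u,v,r=(u+1)/3-1/3+x0,(v+1)/3-1/3+y0,r/3; print("rim",u,v,r,onz(cal,u,v,227))
for th in (50,60): print(dark(im,(170,205,218,265),th)[:1])
a,cc,b=dark(im,(170,205,218,265),60)[0]
ct=ctrl.get_calibration("top")
print("handle",onz(cal,*cc,268),cross(ray(cal,*cc),ray(ct,341.3,213.1)))
E
```

```text
rim 222.83333 180.16666 41.899998 [ 507.93 -154.56  227.  ]
rim 219.83333 187.5 49.166668 [ 511.45 -146.68  227.  ]
rim 223.16666 186.83333 49.566666 [ 507.89 -147.4   227.  ]
rim 220.83333 182.5 45.233334 [ 510.15 -152.06  227.  ]
[(399, array([196.44, 236.62]), array([182, 223,  26,  28]))]
[(629, array([194.94, 239.  ]), array([181, 222,  28,  34]))]
handle [ 531.52 -103.95  268.  ] (array([ 530.65, -106.43,  274.12]), np.float64(1.323505211556773))
```

```bash
python3 - <<'E'
from h import *
H=np.array([509.3,-154.6]); phi=66.2; Z=279
psi=phi+90
p,t=pose(H,phi,42)
ctrl.goto([*p,400],R(psi)); ctrl.movel([*p,Z],feed=120); ctrl.wait(.3)
f0=ctrl.get_obs()["contact_force"]; print(f0)
for d in np.arange(40,15,-1.):
    p,_=pose(H,phi,d); ctrl.movel([*p,Z],feed=15)
    f=ctrl.get_obs()["contact_force"]-f0; ft=-f[:2]@t
    print(d,ft,f)
    if ft>2: break
o=ctrl.get_obs(); print(o["clock"],o["ee_pos"],p)
np.save("f0.npy",f0)
cv2.imwrite("pics/s1.png",ctrl.snapshot("scene")[130:280,130:330,::-1].repeat(3,0).repeat(3,1))
E
```

```text
[-0.5   0.19  0.19]
40.0 -0.06768377025284514 [-0.25 -0.73  0.16]
39.0 -0.31564759266038084 [ 0.16 -0.43 -0.35]
38.0 -1.1552722331800722 [ 1.21 -0.12  0.14]
37.0 0.03049489020806973 [-0.08 -0.11 -0.72]
36.0 -0.5677086159102273 [ 0.33 -0.67 -0.25]
35.0 0.2467095494178806 [-0.31 -0.09 -1.41]
34.0 -1.213917386791557 [ 1.07 -0.59 -0.63]
33.0 -0.5812517996253687 [ 0.38 -0.57 -0.48]
32.0 -1.0062266605291745 [ 0.85 -0.56 -1.29]
31.0 -0.7055705816418179 [ 0.41 -0.81 -1.12]
30.0 -0.22329373049442447 [ 0.12 -0.27 -0.52]
29.0 0.25207485793433365 [-0.01  0.61 -0.9 ]
28.0 -0.8966624760822418 [ 0.85 -0.3  -0.84]
27.0 -0.657749030502238 [0.95 0.53 0.37]
26.0 -0.38928126694365345 [ 0.51  0.18 -0.5 ]
25.0 -0.833110955433675 [ 0.88 -0.07 -0.25]
24.0 0.7735663997875649 [-0.41  0.98 -0.71]
23.0 -1.0902252706584394 [ 1.27  0.18 -0.54]
22.0 2.740372674443376 [-2.59  0.92  0.65]
13.9667 [510.26 -97.06 278.92] [510.56 -97.23]
```

View pics/s1.png

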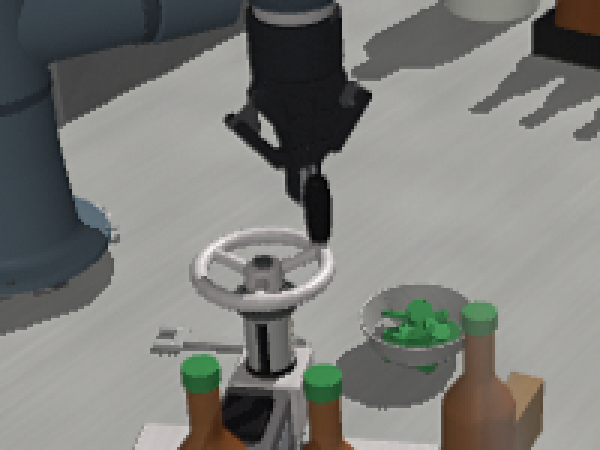

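The fingertips touch the handle at the predicted offset of 22 mm. Now the first stroke.

```bash
cat >> h.py <<'E'
def stroke(H,phi0,a,b,psi0,d=22.,Z=279,step=6,feed=40,lim=13):
    f0=np.load("f0.npy"); n=int(np.ceil((b-a)/step))
    for th in np.linspace(a,b,n+1)[1:]:
        p,t=pose(H,phi0-th,d); ctrl.movel([*p,Z],R(psi0-(th-a if a>=180 else th)),feed=feed)
        o=ctrl.get_obs(); f=o["contact_force"]-f0; e=o["ee_pos"][:2]-p; r=np.array([-t[1],t[0]])
        print("%.0f ft %.1f fr %.1f et %.1f er %.1f t %.1f"%(th,-f[:2]@t,-f[:2]@r,e@t,e@r,o["clock"]))
        if np.linalg.norm(f[:2])>lim: print("STOP"); return False
    return True
E
python3 - <<'E'
from h import *
if stroke(np.array([509.3,-154.6]),66.2,0,60,156.2): print("ok")
cv2.imwrite("pics/t1.png",ctrl.snapshot("top")[150:300,260:460,::-1].repeat(3,0).repeat(3,1))
E
```

```text
6 ft 2.2 fr 0.4 et -0.1 er 0.1 t 14.3
12 ft 1.7 fr -0.1 et -0.1 er 0.1 t 14.6
18 ft 2.4 fr -0.8 et -0.1 er 0.1 t 14.9
24 ft 1.7 fr -1.0 et -0.0 er 0.0 t 15.2
30 ft 2.7 fr -0.9 et -0.0 er 0.0 t 15.5
36 ft 2.1 fr -1.1 et 0.0 er 0.0 t 15.8
42 ft 2.7 fr -1.0 et 0.0 er 0.0 t 16.1
48 ft 0.9 fr 0.3 et 0.0 er 0.0 t 16.4
54 ft 2.0 fr -0.9 et 0.0 er 0.0 t 16.7
60 ft 1.6 fr -1.5 et 0.1 er 0.0 t 17.0
ok
```

View pics/t1.png

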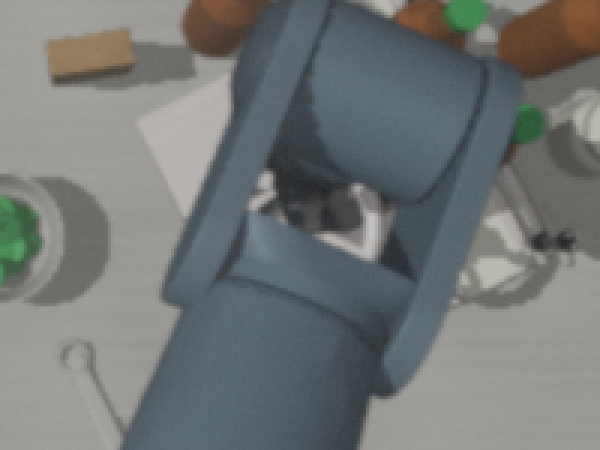

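Smooth, with low forces. The top view is mostly hidden by the arm, but the fingers are still behind the handle. I'll finish the first half, lift and turn the hand back, then go on to about 345°.

```bash
python3 - <<'E'
from h import *
H=np.array([509.3,-154.6]); phi0=66.2; psi0=156.2; Z=279
assert stroke(H,phi0,60,180,psi0)
p,t=pose(H,phi0-180,42)
ctrl.movel([*p,Z],feed=80); ctrl.movel([*p,Z+70],feed=150)
ctrl.goto([*p,Z+70],R(psi0)); ctrl.movel([*p,Z],feed=120); ctrl.wait(.3)
f0=ctrl.get_obs()["contact_force"]; np.save("f0.npy",f0)
for d in [32,28,26,25,24,23,22]:
    p,t=pose(H,phi0-180,d); ctrl.movel([*p,Z],feed=20)
    ft=-(ctrl.get_obs()["contact_force"]-f0)[:2]@t; print(d,ft)
    if ft>5: break
assert stroke(H,phi0,180,345,psi0)
E
```

```text
66 ft 3.1 fr -1.5 et 0.1 er 0.0 t 17.4
72 ft 2.1 fr -0.6 et 0.1 er 0.0 t 17.7
78 ft 2.3 fr -1.4 et 0.1 er 0.0 t 18.0
84 ft 2.4 fr -1.0 et 0.0 er 0.0 t 18.3
90 ft 3.0 fr -0.9 et 0.1 er 0.0 t 18.6
96 ft 2.9 fr -0.2 et 0.1 er 0.0 t 18.9
102 ft 2.9 fr -1.6 et 0.1 er 0.0 t 19.2
108 ft 3.3 fr -0.9 et 0.1 er 0.1 t 19.5
114 ft 2.5 fr -1.4 et 0.1 er 0.1 t 19.8
120 ft 2.4 fr -0.6 et 0.1 er 0.1 t 20.1
126 ft 3.0 fr -0.1 et 0.1 er 0.1 t 20.4
132 ft 3.8 fr -0.6 et 0.1 er 0.1 t 20.7
138 ft 3.1 fr -1.2 et 0.1 er 0.1 t 21.0
144 ft 3.3 fr -0.5 et 0.1 er 0.1 t 21.3
150 ft 3.0 fr -0.9 et 0.1 er 0.1 t 21.6
156 ft 2.9 fr -1.0 et 0.0 er 0.1 t 21.9
162 ft 3.9 fr 0.1 et 0.0 er 0.1 t 22.2
168 ft 2.7 fr -1.3 et 0.0 er 0.1 t 22.5
174 ft 3.2 fr -1.5 et 0.0 er 0.0 t 22.8
180 ft 2.6 fr -0.8 et 0.0 er 0.0 t 23.1
32 -0.11280929545852052
28 -0.4219921001193669
26 -0.924389545239287
25 0.3506879970296352
24 0.2188232812646962
23 -0.25146780981556693
22 1.1003397460774538
186 ft 3.2 fr -1.3 et -0.4 er 0.1 t 30.3
192 ft 3.0 fr -0.7 et -0.2 er 0.1 t 30.6
198 ft 2.6 fr -1.3 et -0.0 er 0.0 t 30.9
204 ft 2.7 fr -0.3 et -0.
[... 285 characters left out ...]
0.0 er 0.0 t 33.3
251 ft 3.2 fr -1.5 et 0.0 er -0.0 t 33.6
257 ft 3.4 fr -0.6 et 0.0 er 0.0 t 33.9
262 ft 3.4 fr -1.0 et 0.0 er 0.0 t 34.2
268 ft 2.8 fr -0.7 et 0.0 er 0.0 t 34.5
274 ft 3.0 fr -0.8 et 0.0 er 0.0 t 34.8
280 ft 2.9 fr -0.7 et 0.0 er 0.1 t 35.1
286 ft 4.3 fr -0.3 et 0.0 er 0.0 t 35.4
292 ft 3.8 fr 0.1 et 0.0 er 0.0 t 35.7
298 ft 3.5 fr -0.7 et 0.0 er 0.1 t 36.0
304 ft 2.6 fr -0.9 et 0.0 er 0.1 t 36.3
310 ft 3.8 fr -0.3 et -0.0 er 0.1 t 36.6
316 ft 3.4 fr 0.3 et -0.0 er 0.1 t 36.9
321 ft 3.7 fr -0.5 et 0.0 er 0.1 t 37.2
327 ft 3.1 fr 1.1 et -0.0 er 0.1 t 37.5
333 ft 3.9 fr -0.9 et -0.0 er 0.0 t 37.8
339 ft 2.4 fr 0.1 et -0.0 er 0.1 t 38.1
345 ft 2.3 fr -0.2 et -0.0 er 0.1 t 38.4
```

Contact held all the way. I'll finish to 360°, back off, retreat clear, and compare with the starting picture.

```bash
python3 - <<'E'
from h import *
H=np.array([509.3,-154.6]); phi0=66.2; psi0=156.2; Z=279
assert stroke(H,phi0,345,360,psi0,step=5,feed=30)
p,t=pose(H,phi0-360,45)
ctrl.movel([*p,Z],feed=60); ctrl.movel([*p,Z+120],feed=200)
ctrl.goto([330,-560,420],R(26)); ctrl.wait(.2)
im=ctrl.snapshot("top")[:,:,::-1]; sc=ctrl.snapshot("scene")[:,:,::-1]; cv2.imwrite("pics/top9.png",im)
for n,i in (("before",cv2.imread("pics/top0.png")),("after",im)): print(n,[dark(i,(325,195,360,228),th)[0] for th in (75,90)])
print("scene",dark(cv2.imread("pics/scene0.png"),(225,180,248,216))[0],dark(sc,(225,180,248,216))[:1])
a=cv2.imread("pics/top0.png")[120:270,220:490]; cv2.imwrite("pics/cmp.png",np.vstack([a,im[120:270,220:490]]).repeat(2,0).repeat(2,1))
o=ctrl.get_obs(); print(o["clock"],o["ee_pos"])
E
```

```text
350 ft 1.1 fr 1.0 et 0.0 er 0.0 t 41.4
355 ft 3.5 fr -0.8 et -0.4 er 0.2 t 41.7
360 ft 3.6 fr -1.3 et -0.2 er 0.1 t 42.0
before [(71, array([341.51, 213.13]), array([337, 209,  10,   9])), (84, array([341.25, 213.07]), array([336, 209,  11,   9]))]
after [(70, array([341.5 , 212.69]), array([337, 209,  10,   9])), (87, array([341.48, 212.75]), array([336, 208,  12,  10]))]
scene (160, array([235.53, 199.29]), array([232, 188,   8,  23])) [(158, array([235.68, 199.35]), array([232, 189,   9,  22]))]
45.3833 [ 330.43 -559.62  420.15]
```

View pics/cmp.png

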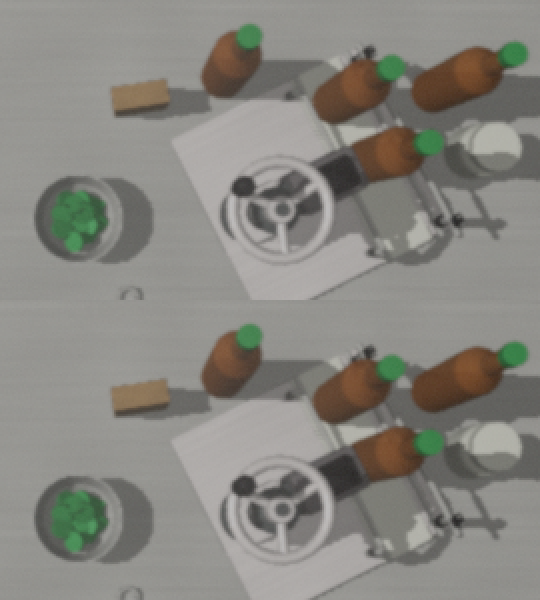

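The before (top) and after (bottom) crops match. The handle is within about 0.4 px (1 mm) of its starting pixel, and the bystanders look unmoved. Handing in.

```bash
python3 -c "
from workcell import ctrl
print(ctrl.job_done())"
```

```text
the job is handed in; nothing more can be done
None
```

I pushed the wheel one full clockwise turn by its handle, which ended about 1 mm from where it started; the bottles and other things look unmoved in the before and after pictures, the hand is clear, and the job is handed in (no verdict was returned).

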